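# Flip the face-down well plate onto the loading stage

## Task

The white six-well plate lies face down on the bench. Without gripping or lifting it, push it with the fingertips against the front edge of the low metal loading stage until it tips up on edge there and flips over onto the stage, wells up. Then push it along the stage until its edge is flush against the stop rail at the back, wholly on the stage, and leave the beaker, vials, jar, spanner and marker where they are.

Things in the scene. Friction and masses are not known exactly. Their poses are not given: they have to be found in the camera images.
- plate: white rigid plate 72 (x) x 90 (y) x 10 mm, about 0.1 kg, matt, square edges, six shallow round wells in one face. Origin: centre of the welled face; z points from there to the plain back: up at the start (face down), down when the wells are up. At the start its 90 mm edge at +x faces the stage, within 0.25 rad of parallel, 15 to 50 mm away
- plate_mid (a point): centre of the plate's 10 mm thickness, 5 mm from either face; axes as the plate
- plate_edge_a (a point): middle of the plate's 90 mm edge at -x (36 mm from plate_mid), at half thickness; the edge away from the stage at the start
- plate_edge_b (a point): middle of the plate's 90 mm edge at +x, at half thickness; the edge toward the stage at the start
- stage: low grey metal step fixed to the bench, 124 mm deep (x), 200 mm wide (y), 16 mm high, front face upright, with a stop rail along its back. Origin: under the middle of the front face, on the bench; x points back to the rail (away from the robot, within 0.25 rad), y along the front edge, z up. With the plate seated flush, plate_mid is at x = 68, z = 21 mm here
- stage_edge (a point): middle of the stage's front top edge, 16 mm above the bench; axes as the stage
- stage_stop (a point): middle of the foot of the stop rail's front face, 104 mm behind the front edge, on the stage's top; the rail is 12 mm high above the stage (two screw heads 2.5 mm more), 14 mm deep and 196 mm wide
- beaker: clear beaker, 56 mm across, 72 mm high, stands left of the plate; origin: centre of its underside; leave it
- vial_1: small capped vial, 12 mm across, 33 mm high, standing right of the plate, the nearer to the robot; origin: centre of its underside; leave it
- vial_2: the same kind of vial, standing right of the plate close to the stage; origin: centre of its underside; leave it
- spanner: open-ended spanner, 25 x 152 x 4 mm, lies far left; origin: centre of its underside; leave it
- marker: marker pen, 17 x 135 x 16 mm, lies far right; origin: centre of its underside; leave it
- jar: white screw jar, 68 mm across, 53 mm high, stands right of the stage; origin: centre of its underside; leave it
Not all that is in view belongs to the job. Of the things like the plate, leave any that is red or turquoise; of the rest the larger one is meant.

How it is judged:
On the way, in this order (a step that is already met when the one before it is completed fails the run):
1. the plate is tipped up on edge against the front of the stage (angle between plate_mid's own z axis and vertical between 0.6 and 2 rad and contact force between plate and stage above 0.02 N and ((height (world z) of plate_edge_a below 0.03 m and x of plate_edge_a in the frame of stage between -0.03 and 0.01 m) or (height (world z) of plate_edge_b below 0.03 m and x of plate_edge_b in the frame of stage between -0.03 and 0.01 m))), for 0.1 s.
2. the plate has flipped over and lies on the stage, wells up (angle between plate_mid's own z axis and vertical above 3.04 rad and height (world z) of plate_mid between 0.017 and 0.025 m), for 0.2 s.
At the end, for the whole second after the job is handed in: The plate lies at rest flat on the stage, wells up (within 0.1 rad), its 90 mm edge flush against the stop rail (middle within 5 mm of the seated position, parallel within 0.08 rad), and wholly on the stage (centre within 55 mm of the stage's middle line) (all of step 2 and x of plate_mid in the frame of stage between 0.063 and 0.072 m and y of plate_mid in the frame of stage between -0.055 and 0.055 m and angle between the x axis of plate and the x axis of stage, either way round below 0.08 rad and linear speed of plate below 0.01 m/s); the robot touches nothing.
It fails at once if the plate is lifted or carried: both its 90 mm edges are over 45 mm above the bench, or its middle over 80 mm (height (world z) of plate_mid above 0.08 m or height (world z) of each of plate_edge_a, plate_edge_b above 0.045 m).
It fails at once if the beaker is moved by more than 20 mm or knocked over (distance of beaker from where it was at the start of the episode above 0.02 m or angle between beaker's own z axis and vertical above 0.5 rad).
It fails at once if a vial is moved by more than 20 mm or knocked over (distance of any of vial_1, vial_2 from where it was at the start of the episode above 0.02 m or angle between any of vial_1, vial_2's own z axis and vertical above 0.5 rad).
It fails at once if the spanner or the marker is moved by more than 20 mm (distance of any of spanner, marker from where it was at the start of the episode above 0.02 m).
It fails at once if the jar is moved by more than 20 mm or knocked over (distance of jar from where it was at the start of the episode above 0.02 m or angle between jar's own z axis and vertical above 0.5 rad).
It also fails if it takes over 48 s, if anything falls off the work surface, if the arm or the gripper's body presses on something with over 40 N, if the wrist force passes 120 N, or if a joint passes its speed limit or range.

## Robot

A 6-joint arm with a two-finger parallel gripper is mounted at the origin on a cart in front of the work surface, level with it; the furniture and walls round the work are solid. World frame = base frame: x ahead of the robot, y to its left, z up, the work surface at z = 0. Lengths are in m, angles in rad, forces in N, time in s.
With the tool pointing down it reaches from about 0.35 to 0.975 m from the base axis. Payload 4.9 kg.
Tool frame: the origin (TCP) lies midway between the tips of the shut fingers; the grasp point (between the pads) lies 19 mm behind it; z points along the fingers, y is the line along which they close (so a half turn about z gives the same grasp; the last joint's range is limited). The gripper opens to 85 mm and grips with 20 to 120 N. Pads are 22 mm wide; open, the fingers measure 114 mm over their backs; the gripper's body (76 mm by 85 mm) begins 54 mm behind the grasp point. The pads swing forward as they close: fully open they stand 13 mm farther back than shut.
Start: joints at [0.998, 0.053, 1.613, -0, 1.476, -0.119], TCP at [0.274, 0.562, 0.205] pointing down, gripper open.
Joint ranges: [-3.01, 3.01], [-1.01, 2.22], [0.06, 2.58], [-1.02, 4.17], [0.09, 2.62], [-3.14, 3.14]. Speed limits (rad/s): [2.57, 2.57, 3.14, 3.14, 3.14, 3.14].

## Interface

Orientations are given as a rotation vector (axis times angle).
In Python, from station import ctrl gives the robot as it stands. The module is installed in compiled form; this text tells all that it offers.
- The arm moves only by the shell command python3 -m handwheel 'ROWS' [OPENING] [FORCE]. ROWS is JSON, a list of rows, each a list of 2 entries, a list of its own where there are three numbers: the shift along the tool's x, y, z in cm, then the turn, a rotation vector about the tool's x, y, z in rad. In form: [[[tx, ty, tz], [ax, ay, az]], ...]. A call has 1 to 5 rows; each row is the pose to reach, as a shift and turn from the pose commanded when the call began, along the tool's axes at that moment; what a row does not reach only later rows make up. A row lasts 1/8 s, in which the tool goes at most 62.5 mm and 10.7 degrees, less where a joint would pass 70% of its speed; a pose out of reach is approached as far as the arm can. A call with a gripper value outside its range is refused whole. OPENING is the gripper's target within -1 to 1 (shut at 1, half-way at 0, fully open at -1), set as the call begins (- or left out, the last holds). The fingers move at their own pace and stop on an object; FORCE is the grip in N (left out, the last holds). Time passes only in rows, so rows that repeat a pose let the fingers close. It gives the time, the measured TCP pose, the force, the opening and the grip force at its end, in the units of the state.
- ctrl.get_obs(): the state, without advancing time (a new reading comes with each control period).
- ctrl.get_image(name): name is "scene" or "top"; returns the picture (384x512x3 uint8, blue, green, red); there is no depth.
- ctrl.calibration(name): a dict with "fx", "fy", "cx", "cy" (pixels), "k1" (the pictures are not rectified: a ray, as slopes to the right and down, at radius r is drawn at 1 + k1 r^2 times it, then the intrinsics apply), "R" (3x3) and "t" (3): a world point X has camera coordinates R X + t. Camera axes: x right, y down, z forward; pixel columns grow to the right and rows downward; lengths in m; the calibration is good to about 2 mm. A picture is of the moment at which its call begins. calibration takes no time and is no camera call.
- ctrl.finish_job(): hands the job in; it is judged then, once.
Trained networks look in the newest picture that a camera, given by its name, has taken for a name from the list of things; names that differ only in an ending like _2 or _b are one class to them, and where a whole thing is asked for, a point or a joint stands for the part that bears it (a point fixed in the world has none). Each returns a list of dicts, best first, with "score" (0 to 1); they miss things now and then, are a little off and sometimes report something else, mostly with a low value. They report only what shows in the picture. A call takes as long as a camera call. They do not tell look-alikes from the thing itself.
- ctrl.look_for(camera, query): "position" ([column, row] in pixels, amid what is visible of it).
- ctrl.landmark_of(camera, query): "position" ([column, row] in pixels: a listed point, or the origin of a listed thing).
The state is a dict: "t": time; "q": joint angles; "dq": joint speeds; "effort": joint torques, N m; "tool_pos": TCP position; "tool_rot": TCP orientation; "contact_force": force on the tool from outside, world axes, zero at the start; "wrist_torque": the same for the moment, N m; "opening": finger opening in m; "grip_force": force on a finger pad.
Only numpy, scipy, OpenCV 4.12 (cv2) and the standard library are available. Lean on these libraries where they do the work, as an engineer would, in place of code of your own. Each camera call takes 0.05 s, during which the arm holds its last target. There are 200 camera calls.

## Working session

There is one attempt and no reset: what is moved stays moved. The work goes in short steps, Python scripts to look and compute and a shell command to move; the robot and the scene stay as the last step left them, time stands still between calls to the robot, and variables do not carry over. Pictures are saved under pics/ and viewed, at most 10 in all, crops included, and the job is handed in when it is done.

```bash
mkdir -p pics
cat > h.py <<'E'
import numpy as np,cv2
from station import ctrl
from scipy.spatial.transform import Rotation as Ro
def cal(n):
    c=ctrl.calibration(n);return c,np.array(c["R"]),np.array(c["t"])
def unproj(n,px,z):
    c,R,t=cal(n)
    d=np.array([(px[0]-c["cx"])/c["fx"],(px[1]-c["cy"])/c["fy"]]);s=d.copy()
    for _ in range(20): s=d/(1+c["k1"]*(s@s))
    r=R.T@np.array([s[0],s[1],1]);o=-R.T@t
    return o+r*(z-o[2])/r[2]
def proj(n,X):
    c,R,t=cal(n);p=R@np.array(X)+t;s=p[:2]/p[2];s=s*(1+c["k1"]*(s@s))
    return np.array([s[0]*c["fx"]+c["cx"],s[1]*c["fy"]+c["cy"]])
def snap(n,f,crop=None,scale=1):
    im=ctrl.get_image(n)
    if crop: im=im[crop[1]:crop[3],crop[0]:crop[2]]
    im=cv2.resize(im,None,fx=scale,fy=scale,interpolation=cv2.INTER_CUBIC)
    cv2.imwrite('pics/'+f,im)
E
python3 - <<'E'
from h import *
np.set_printoptions(precision=4,suppress=True)
a=ctrl.get_image("scene");b=ctrl.get_image("top")
cv2.imwrite('pics/a.png',a);cv2.imwrite('pics/b.png',b)
for n in ("scene","top"):
    c,R,t=cal(n);print(n,-R.T@t,R[2],c["k1"],c["fx"])
    for q,z in (("plate",0),("plate_mid",.005),("plate_edge_a",.005),("plate_edge_b",.005),("stage",0),("stage_edge",.016),("stage_stop",.016),("beaker",0),("vial_1",0),("jar",0)):
        for d in ctrl.landmark_of(n,q)[:4]: print(n,q,round(d["score"],2),np.round(d["position"],1),unproj(n,d["position"],z)[:2])
o=ctrl.get_obs();print(o)
E
```

```text
scene [-0.146  -0.342   1.0125] [ 0.551   0.302  -0.7779] -0.1302287810036246 404.4836987583569
scene plate 0.9 [147.8 200.9] [0.3736 0.3234]
scene plate 0.78 [233.5 194.3] [0.5214 0.0932]
scene plate 0.65 [222.7 237.7] [0.3656 0.042 ]
scene plate 0.53 [186.4 195.4] [0.4488 0.2251]
scene plate_mid 0.85 [220.7 237.7] [0.3604 0.0453]
scene plate_mid 0.73 [143.5 201.2] [0.3637 0.3318]
scene plate_mid 0.7 [185.5 198.9] [0.4329 0.2171]
scene plate_mid 0.68 [233.1 197. ] [0.5081 0.0868]
scene plate_edge_a 0.85 [228.9 231.1] [0.3913 0.0353]
scene plate_edge_a 0.79 [137.3 198.9] [0.3618 0.3554]
scene plate_edge_a 0.78 [178.3 195.5] [0.4337 0.2453]
scene plate_edge_a 0.71 [210.1 239.8] [0.3399 0.0692]
scene plate_edge_b 0.85 [228.9 231.1] [0.3913 0.0353]
scene plate_edge_b 0.79 [137.3 198.9] [0.3618 0.3554]
scene plate_edge_b 0.78 [178.3 195.5] [0.4337 0.2453]
scene plate_edge_b 0.71 [210.1 239.8] [0.3399 0.0692]
scene stage 0.81 [250.2 179.9] [0.5984 0.0738]
scene stage_edge 0.72 [250.2 177.5] [0.5956 0.072 ]
scene stage_stop 0.72 [271.9 162.1] [0.6883 0.0391]
scene beaker 0.81 [205.6 175.3]
[... 1382 characters left out ...]
op vial_1 0.53 [294.  188.8] [ 0.5433 -0.059 ]
top vial_1 0.41 [288.8 218.9] [ 0.4649 -0.0435]
top vial_1 0.24 [230.7 196.5] [0.526  0.1072]
top jar 0.7 [308.  166.9] [ 0.6007 -0.0976]
top jar 0.68 [186.9 190.9] [0.5428 0.2223]
{'t': 1.1, 'q': array([ 0.998 ,  0.0527,  1.6129, -0.    ,  1.476 , -0.119 ]), 'dq': array([ 0.0008,  0.0007, -0.0015, -0.0011,  0.0008, -0.0014]), 'effort': array([ -0.0014, -39.3697, -37.0461,  -0.0002,   0.0005,  -0.    ]), 'tool_pos': array([0.274 , 0.5617, 0.2049]), 'tool_rot': array([0.7068, 3.061 , 0.0001]), 'contact_force': array([-1.1241,  0.0535,  0.0002]), 'wrist_torque': array([ 0.0351, -0.03  ,  0.0224]), 'grip_force': 0.0, 'opening': 0.08494601491684445}
```

Run:
```python
import cv2
b=cv2.imread('pics/b.png');cv2.imwrite('pics/b2.png',cv2.resize(b[110:310,110:350],None,fx=3,fy=3,interpolation=cv2.INTER_CUBIC)[:600])
```

```text
(no output)
```

View pics/b2.png

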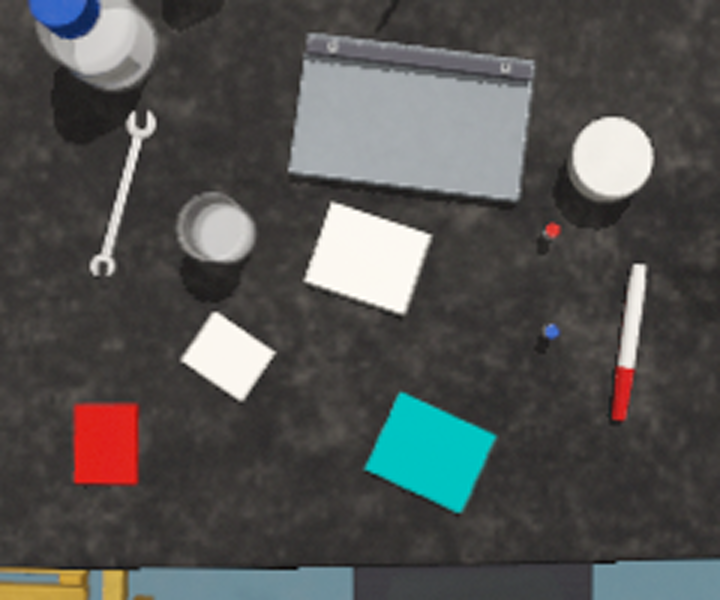

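View pics/a.png

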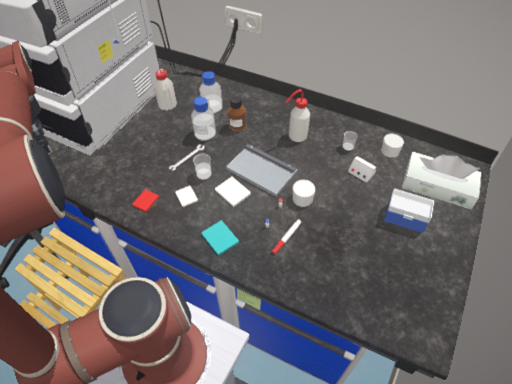

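The look-alikes in the top picture are red (145,258), turquoise (253,261), small white (186,229) and larger white (233,196). The description points to the larger white one, next to the stage. The stage's front edge runs roughly from (207,168) to (283,177), and the beaker is at (182,187). Next I'll measure the corners.

```bash
cat > meas.py <<'E'
from h import *
np.set_printoptions(precision=4,suppress=True)
def rect(mask,z,off,n="top"):
    cs,_=cv2.findContours(mask.astype(np.uint8),0,1)
    c=max(cs,key=cv2.contourArea)[:,0,:]+np.array(off)
    w=np.array([unproj(n,p,z)[:2] for p in c.astype(float)])
    (x,y),(a,b),g=cv2.minAreaRect((w*1000).astype(np.float32))
    return x,y,a,b,g
if __name__=="__main__":
    b=cv2.imread('pics/b.png').astype(int)
    x0,y0=205,172
    r=b[y0:220,x0:260]; print("plate",rect(r.min(2)>150,.01,(x0,y0)))
    x0,y0=186,210
    r=b[y0:246,x0:206]; print("small",rect(r.min(2)>150,.01,(x0,y0)))
    x0,y0=195,115
    r=b[y0:180,x0:295].mean(2); m=(r>110)&(r<210); m=cv2.morphologyEx(m.astype(np.uint8),cv2.MORPH_OPEN,np.ones((5,5)))
    print("stage top",rect(m,.016,(x0,y0)))
    R=Ro.from_rotvec(ctrl.get_obs()["tool_rot"]).as_matrix();print(R)
E
python3 meas.py
python3 - <<'E'
import cv2
b=cv2.imread('pics/b.png');cv2.imwrite('pics/b3.png',cv2.resize(b[120:225,195:300],None,fx=5.7,fy=5.7,interpolation=cv2.INTER_CUBIC))
E
```

```text
plate (528.4566040039062, 102.91195678710938, 91.07450103759766, 72.24898529052734, 70.65241241455078)
small (440.5914306640625, 217.54696655273438, 47.872623443603516, 50.67524337768555, 54.51248550415039)
stage top (638.49951171875, 64.36329650878906, 199.7667999267578, 99.37727355957031, 81.78593444824219)
[[-0.8988  0.4384  0.    ]
 [ 0.4384  0.8988  0.    ]
 [-0.      0.     -1.    ]]
```

View pics/b3.png

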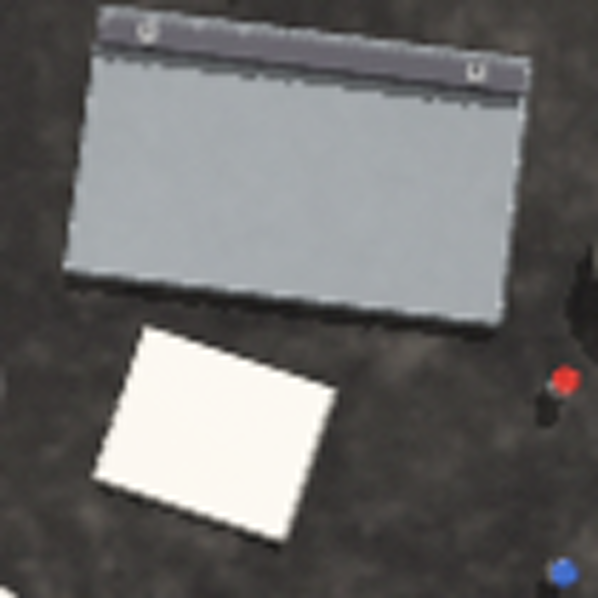

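```bash
cat > goto.py <<'E'
# report pose and the tool-frame shift (cm) to stage-frame target (mm): sx sy z
import sys
from h import *
np.set_printoptions(precision=3,suppress=True)
F=np.array([.5894,.0715]);yaw=np.radians(-8.2)
X=np.array([np.cos(yaw),np.sin(yaw)]);Y=np.array([-X[1],X[0]])
o=ctrl.get_obs();R=Ro.from_rotvec(o["tool_rot"]).as_matrix();p=o["tool_pos"]
r=p[:2]-F;print("t",o["t"],"stage mm",r@X*1e3,r@Y*1e3,p[2]*1e3,"F",o["contact_force"],"open",o["opening"])
Rd=np.column_stack([[-X[0],-X[1],0],[Y[0],Y[1],0],[0,0,-1]])
if len(sys.argv)>3:
    a,b,c=[float(v)/1e3 for v in sys.argv[1:4]]
    T=np.r_[F+a*X+b*Y,c];print("shift cm",R.T@(T-p)*100,"turn",Ro.from_matrix(R.T@Rd).as_rotvec())
E
python3 -m handwheel '[[[-4.6,-4,1],[0,0,-0.06]],[[-9.2,-8,2],[0,0,-0.12]],[[-13.8,-12,4],[0,0,-0.18]],[[-18.4,-16,6],[0,0,-0.24]],[[-23,-20,8],[0,0,-0.3]]]' 0
python3 goto.py -130 20 30
```

```text
t: 1.72
tool_pos: [0.3917, 0.2838, 0.1262]
tool_rot: [0.237, 3.132, 0.001]
contact_force: [0.7, 0.2, 1.2]
opening: 0.0424
grip_force: 0.0
t 1.725 stage mm -225.92154608065064 181.9859530847533 126.19297931747667 F [0.732 0.238 1.191] open 0.04238929723710946
shift cm [ -9.715 -16.125   9.619] turn [ 0.001  0.001 -0.008]
```

```bash
python3 -m handwheel '[[[-2.5,-4.5,2],[0,0,0]],[[-5,-9,4],[0,0,0]],[[-8,-13.5,6],[0,0,0]],[[-9.8,-16.2,8],[0,0,0]],[[-9.8,-16.2,9.6],[0,0,0]]]' 
python3 goto.py -130 20 4
```

```text
t: 2.35
tool_pos: [0.4639, 0.1087, 0.03]
tool_rot: [0.247, 3.132, -0.0]
contact_force: [-0.4, 0.8, 0.3]
opening: 0.043
grip_force: 0.0
t 2.35 stage mm -129.47987521099915 18.959935967188493 29.958944859206422 F [-0.352  0.828  0.263] open 0.042969934306111617
shift cm [0.054 0.103 2.596] turn [-0.     0.    -0.014]
```

```bash
python3 -m handwheel '[[[0,0,1.5],[0,0,-0.01]],[[0,0,2.4],[0,0,-0.01]],[[0,0,2.6],[0,0,-0.01]],[[0,0,2.8],[0,0,-0.01]],[[0,0,2.8],[0,0,-0.01]]]' 
python3 -m handwheel '[[[0,0,0.1],[0,0,0]],[[0,0,0.2],[0,0,0]],[[0,0,0.2],[0,0,0]]]' 
python3 -m handwheel '[[[0,0,0.1],[0,0,0]],[[0,0,0.2],[0,0,0]],[[0,0,0.2],[0,0,0]]]'
```

```text
t: 2.98
tool_pos: [0.4636, 0.1107, 0.0029]
tool_rot: [0.225, 3.133, 0.0]
contact_force: [-0.3, 0.1, -0.2]
opening: 0.0424
grip_force: 0.0
t: 3.35
tool_pos: [0.4632, 0.1104, 0.0004]
tool_rot: [-0.226, -3.133, 0.0]
contact_force: [-0.2, -0.7, -0.4]
opening: 0.0429
grip_force: 0.0
t: 3.72
tool_pos: [0.4631, 0.1104, -0.0017]
tool_rot: [-0.226, -3.133, 0.0]
contact_force: [-0.2, 0.1, -0.4]
opening: 0.0426
grip_force: 0.0
```

```bash
python3 -m handwheel '[[[0,0,0.1],[0,0,0]],[[0,0,0.2],[0,0,0]],[[0,0,0.2],[0,0,0]]]' 
python3 -m handwheel '[[[0,0,0.1],[0,0,0]],[[0,0,0.2],[0,0,0]],[[0,0,0.2],[0,0,0]]]'
```

```text
t: 4.1
tool_pos: [0.4631, 0.1104, -0.0037]
tool_rot: [-0.226, -3.133, 0.0]
contact_force: [1.0, 0.6, -0.0]
opening: 0.0419
grip_force: 0.0
t: 4.47
tool_pos: [0.4631, 0.1104, -0.0057]
tool_rot: [-0.226, -3.133, 0.0]
contact_force: [-0.1, 0.3, -0.1]
opening: 0.0427
grip_force: 0.0
```

```bash
python3 -m handwheel '[[[0,0,0.1],[0,0,0]],[[0,0,0.1],[0,0,0]]]' 
python3 -m handwheel '[[[0,0,0.1],[0,0,0]],[[0,0,0.1],[0,0,0]]]' 
python3 -m handwheel '[[[0,0,0.1],[0,0,0]],[[0,0,0.1],[0,0,0]]]'
```

```text
t: 4.72
tool_pos: [0.4632, 0.1104, -0.0066]
tool_rot: [-0.226, -3.133, 0.0]
contact_force: [-0.1, 0.1, 0.5]
opening: 0.0427
grip_force: 0.0
t: 4.97
tool_pos: [0.4631, 0.1104, -0.0076]
tool_rot: [-0.226, -3.133, 0.0]
contact_force: [0.3, 0.3, 0.4]
opening: 0.0427
grip_force: 0.0
t: 5.22
tool_pos: [0.4631, 0.1104, -0.0086]
tool_rot: [-0.226, -3.133, 0.0]
contact_force: [0.4, 0.7, 0.4]
opening: 0.0428
grip_force: 0.0
```

```bash
python3 -m handwheel '[[[0,0,0.1],[0,0,0]],[[0,0,0.1],[0,0,0]]]' 
python3 -m handwheel '[[[0,0,0.1],[0,0,0]],[[0,0,0.1],[0,0,0]]]' 
python3 -c "
from h import *
snap('scene','c.png',(170,130,330,250),5)"
```

```text
t: 5.48
tool_pos: [0.4631, 0.1104, -0.0096]
tool_rot: [-0.226, -3.133, 0.0]
contact_force: [-0.4, -0.6, -0.4]
opening: 0.0431
grip_force: 0.0
t: 5.72
tool_pos: [0.4631, 0.1104, -0.0106]
tool_rot: [-0.226, -3.133, 0.0]
contact_force: [-0.3, -0.1, -0.0]
opening: 0.043
grip_force: 0.0
```

View pics/c.png

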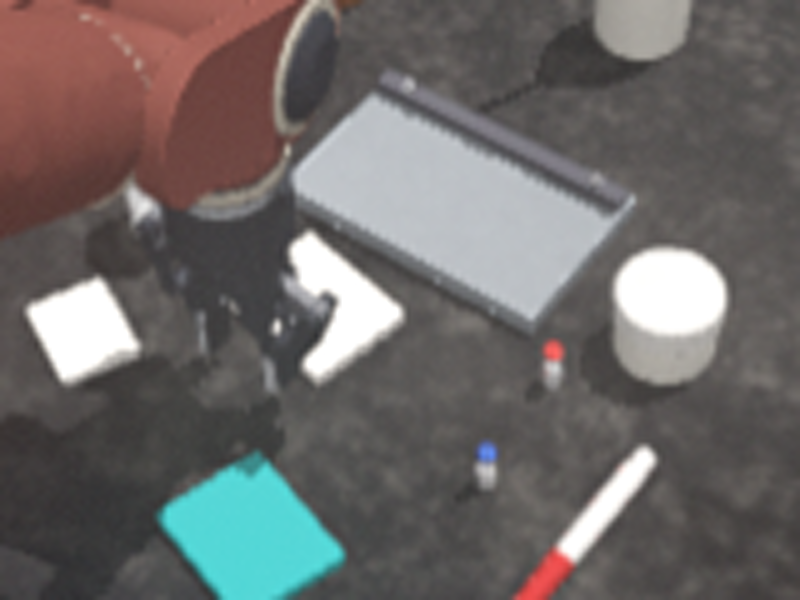

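The picture shows the fingers at about (235,370), just behind the plate's near edge, and nothing has been disturbed. I'll keep feeling for the bench.

```bash
python3 -m handwheel '[[[0,0,0.1],[0,0,0]],[[0,0,0.1],[0,0,0]]]' 
python3 -m handwheel '[[[0,0,0.1],[0,0,0]],[[0,0,0.1],[0,0,0]]]' 
python3 -m handwheel '[[[0,0,0.1],[0,0,0]],[[0,0,0.1],[0,0,0]]]'
```

```text
t: 6.02
tool_pos: [0.4631, 0.1104, -0.0117]
tool_rot: [-0.226, -3.133, 0.0]
contact_force: [-0.0, -1.1, 0.5]
opening: 0.0426
grip_force: 0.0
t: 6.28
tool_pos: [0.4631, 0.1104, -0.0126]
tool_rot: [-0.226, -3.133, -0.0]
contact_force: [-0.5, -0.4, -0.5]
opening: 0.0426
grip_force: 0.0
t: 6.52
tool_pos: [0.4631, 0.1104, -0.0136]
tool_rot: [-0.226, -3.133, 0.0]
contact_force: [0.2, 0.2, -0.2]
opening: 0.0425
grip_force: 0.0
```

```bash
python3 -m handwheel '[[[0,0,0.1],[0,0,0]],[[0,0,0.1],[0,0,0]]]' 
python3 -m handwheel '[[[0,0,0.1],[0,0,0]],[[0,0,0.1],[0,0,0]]]' 
python3 -c "
from h import *
print(unproj('scene',(225,207),0),unproj('scene',(211.5,201),0),unproj('scene',(225,207),0.01))"
```

```text
t: 6.78
tool_pos: [0.4631, 0.1104, -0.0146]
tool_rot: [-0.226, -3.133, 0.0]
contact_force: [-0.4, -1.0, 0.0]
opening: 0.0427
grip_force: 0.0
t: 7.02
tool_pos: [0.4631, 0.1104, -0.0157]
tool_rot: [-0.226, -3.133, 0.0]
contact_force: [0.2, 0.1, -0.4]
opening: 0.0429
grip_force: 0.0
[0.4656141 0.0921206 0.       ] [0.46642294 0.14178641 0.        ] [0.45957357 0.08783325 0.01      ]
```

```bash
python3 -m handwheel '[[[0,0,0.1],[0,0,0]],[[0,0,0.1],[0,0,0]]]' 
python3 -m handwheel '[[[0,0,0.1],[0,0,0]],[[0,0,0.1],[0,0,0]]]' 
python3 -m handwheel '[[[0,0,0.1],[0,0,0]],[[0,0,0.1],[0,0,0]]]' 
python3 -c "
from h import *
snap('scene','d.png',(190,160,270,220),10)"
```

```text
t: 7.28
tool_pos: [0.4631, 0.1104, -0.0167]
tool_rot: [-0.226, -3.133, 0.0]
contact_force: [-0.3, 1.3, -0.9]
opening: 0.0426
grip_force: 0.0
t: 7.52
tool_pos: [0.4631, 0.1104, -0.0176]
tool_rot: [-0.226, -3.133, 0.0]
contact_force: [-0.3, -0.3, 0.6]
opening: 0.0425
grip_force: 0.0
t: 7.78
tool_pos: [0.4631, 0.1104, -0.0186]
tool_rot: [-0.226, -3.133, 0.0]
contact_force: [0.0, -0.6, 0.2]
opening: 0.0426
grip_force: 0.0
```

View pics/d.png

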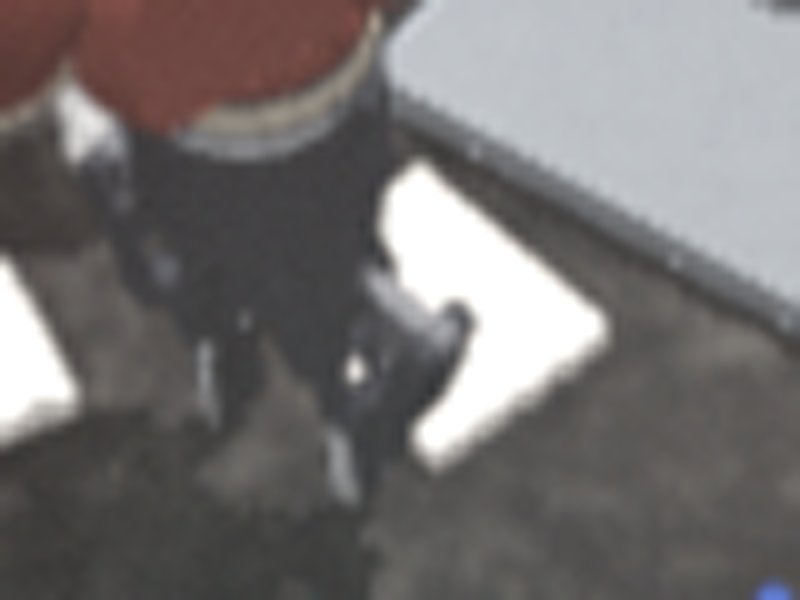

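The fingers, at (215,410) and (350,490) in this crop, are clear of the plate's near edge, and there's still no bench contact. I'll go lower.

```bash
python3 -m handwheel '[[[0,0,0.1],[0,0,0]],[[0,0,0.1],[0,0,0]]]' | sed -n 2,4p
python3 -m handwheel '[[[0,0,0.1],[0,0,0]],[[0,0,0.1],[0,0,0]]]' | sed -n 2,4p
python3 -m handwheel '[[[0,0,0.1],[0,0,0]],[[0,0,0.1],[0,0,0]]]' | sed -n 2,4p
python3 -c "
from h import *
o=ctrl.get_obs();print(o['wrist_torque'],o['effort'],o['q'])"
```

```text
tool_pos: [0.4631, 0.1104, -0.0196]
tool_rot: [-0.226, -3.133, 0.0]
contact_force: [-1.0, 0.3, 0.6]
tool_pos: [0.4631, 0.1104, -0.0206]
tool_rot: [-0.226, -3.133, 0.0]
contact_force: [0.4, -0.0, 0.0]
tool_pos: [0.4631, 0.1104, -0.0217]
tool_rot: [-0.226, -3.133, 0.0]
contact_force: [-0.1, 0.1, -0.6]
[-0.0602564  -0.03781781  0.00355735] [-2.90304488e-03 -2.84572774e+01 -3.01662755e+01 -3.23937911e-04
 -6.02928805e-03  1.54685250e-05] [ 7.74907665e-02 -3.83654026e-02  2.11623785e+00 -3.66165948e-05
  1.06397515e+00 -1.34950033e+00]
```

Run:
```python
from h import *
F=np.array([.4631,.1104]);yaw=np.radians(-8.2)
X=np.array([np.cos(yaw),np.sin(yaw)]);Y=np.array([-X[1],X[0]])
for z in (0,.01,.02):
    for y in (-.035,-.021,.021,.035):
        print(z,y,[(np.round((proj('scene',np.r_[F+X*x+Y*y,z])-[190,160])*10)).tolist() for x in (-.011,.011)])
b=ctrl.get_image('scene')
cv2.imwrite('pics/e.png',cv2.resize(b[180:220,200:250],None,fx=14,fy=14,interpolation=cv2.INTER_LANCZOS4))
```

```text
0 -0.035 [[362.0, 531.0], [405.0, 483.0]]
0 -0.021 [[326.0, 509.0], [370.0, 462.0]]
0 0.021 [[221.0, 446.0], [265.0, 400.0]]
0 0.035 [[187.0, 425.0], [231.0, 380.0]]
0.01 -0.035 [[359.0, 512.0], [404.0, 464.0]]
0.01 -0.021 [[324.0, 490.0], [368.0, 443.0]]
0.01 0.021 [[218.0, 427.0], [263.0, 381.0]]
0.01 0.035 [[183.0, 406.0], [228.0, 361.0]]
0.02 -0.035 [[357.0, 492.0], [402.0, 445.0]]
0.02 -0.021 [[321.0, 471.0], [366.0, 424.0]]
0.02 0.021 [[215.0, 407.0], [260.0, 361.0]]
0.02 0.035 [[180.0, 387.0], [225.0, 341.0]]
```

View pics/e.png

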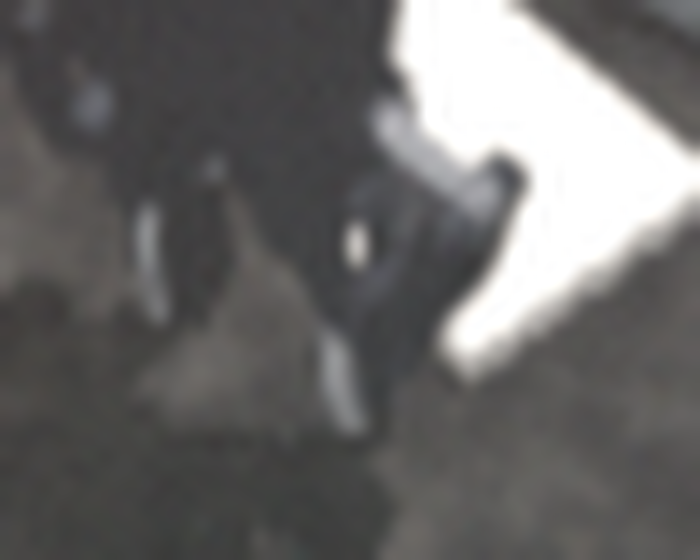

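The finger bottoms, at (360,432) and (160,320) in this crop, appear to be 5–10 mm above the bench, so I'll continue the touch-down.

```bash
python3 -m handwheel '[[[0,0,0.1],[0,0,0]],[[0,0,0.15],[0,0,0]]]' | sed -n 2,4p
python3 -m handwheel '[[[0,0,0.1],[0,0,0]],[[0,0,0.15],[0,0,0]]]' | sed -n 2,4p
python3 -m handwheel '[[[0,0,0.1],[0,0,0]],[[0,0,0.15],[0,0,0]]]' | sed -n 2,4p
```

```text
tool_pos: [0.4632, 0.1104, -0.0231]
tool_rot: [-0.226, -3.133, 0.0]
contact_force: [-0.1, -0.5, -0.3]
tool_pos: [0.4631, 0.1104, -0.0246]
tool_rot: [-0.226, -3.133, 0.0]
contact_force: [0.6, -0.9, 0.2]
tool_pos: [0.4632, 0.1104, -0.0261]
tool_rot: [-0.226, -3.133, 0.0]
contact_force: [-0.6, 1.0, -0.3]
```

```bash
python3 -m handwheel '[[[0,0,0.1],[0,0,0]],[[0,0,0.15],[0,0,0]]]' | sed -n 2,4p
python3 -m handwheel '[[[0,0,0.1],[0,0,0]],[[0,0,0.15],[0,0,0]]]' | sed -n 2,4p
python3 -m handwheel '[[[0,0,0.1],[0,0,0]],[[0,0,0.15],[0,0,0]]]' | sed -n 2,4p
python3 -c "
from h import *
b=ctrl.get_image('scene')
cv2.imwrite('pics/f.png',cv2.resize(b[180:220,200:250],None,fx=14,fy=14,interpolation=cv2.INTER_LANCZOS4))"
```

```text
tool_pos: [0.4632, 0.1104, -0.0276]
tool_rot: [-0.226, -3.133, 0.0]
contact_force: [-0.1, 1.0, 0.3]
tool_pos: [0.4633, 0.1104, -0.0283]
tool_rot: [-0.226, -3.133, 0.0]
contact_force: [-3.9, -0.1, 9.4]
tool_pos: [0.4632, 0.1104, -0.0283]
tool_rot: [-0.225, -3.131, 0.001]
contact_force: [-10.1, -1.8, 21.5]
```

View pics/f.png

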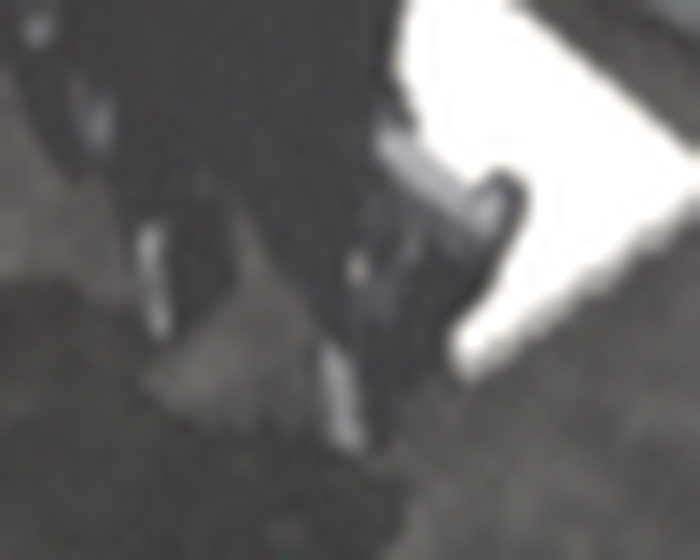

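Bench contact came at TCP z of about −28 mm, so at this opening the tips sit 28 mm behind the TCP. I'll raise 6 mm and push the plate to the stage.

```bash
python3 -m handwheel '[[[0,0,-0.65],[0,0,0]],[[0,0,-0.65],[0,0,0]],[[-0.6,0,-0.65],[0,0,0]],[[-1.2,0,-0.65],[0,0,0]],[[-1.8,0,-0.65],[0,0,0]]]'
python3 -m handwheel '[[[-0.5,0,0],[0,0,0]],[[-1,0,0],[0,0,0]],[[-1.5,0,0],[0,0,0]],[[-2,0,0],[0,0,0]],[[-2.4,0,0],[0,0,0]]]'
python3 goto.py -83 20 -24
```

```text
t: 10.8
tool_pos: [0.4812, 0.1076, -0.0244]
tool_rot: [-0.226, -3.133, 0.0]
contact_force: [-0.9, 0.1, -0.6]
opening: 0.043
grip_force: 0.3
t: 11.42
tool_pos: [0.5051, 0.1044, -0.024]
tool_rot: [0.226, 3.133, 0.0]
contact_force: [-0.1, 0.1, -0.3]
opening: 0.0424
grip_force: 0.4
t 11.425 stage mm -88.13527047657082 20.50299427067904 -24.01943215818257 F [-0.068  0.08  -0.311] open 0.042371431492331746
shift cm [-0.514 -0.05  -0.002] turn [ 0.     0.    -0.001]
```

```bash
python3 -m handwheel '[[[-0.1,0,0],[0,0,0]],[[-0.2,0,0],[0,0,0]],[[-0.3,0,0],[0,0,0]]]'| sed -n 2,4p
python3 -m handwheel '[[[-0.1,0,0],[0,0,0]],[[-0.2,0,0],[0,0,0]]]'| sed -n 2,4p
python3 -m handwheel '[[[-0.1,0,0],[0,0,0]],[[-0.2,0,0],[0,0,0]]]'| sed -n 2,4p
python3 - <<'E'
from h import *
a=ctrl.get_image('scene');b=ctrl.get_image('top')
i=cv2.resize(a[140:220,190:290],None,fx=4,fy=5);j=cv2.resize(b[140:220,195:295],None,fx=4,fy=5)
cv2.imwrite('pics/g.png',np.hstack([i,j]))
E
```

```text
tool_pos: [0.5077, 0.104, -0.024]
tool_rot: [-0.226, -3.133, -0.0]
contact_force: [-0.9, -0.3, 0.5]
tool_pos: [0.5098, 0.1037, -0.024]
tool_rot: [0.226, 3.133, 0.0]
contact_force: [-0.4, 0.1, 1.2]
tool_pos: [0.5101, 0.1036, -0.0244]
tool_rot: [-0.225, -3.129, -0.0]
contact_force: [-7.5, 0.9, 5.8]
```

View pics/g.png

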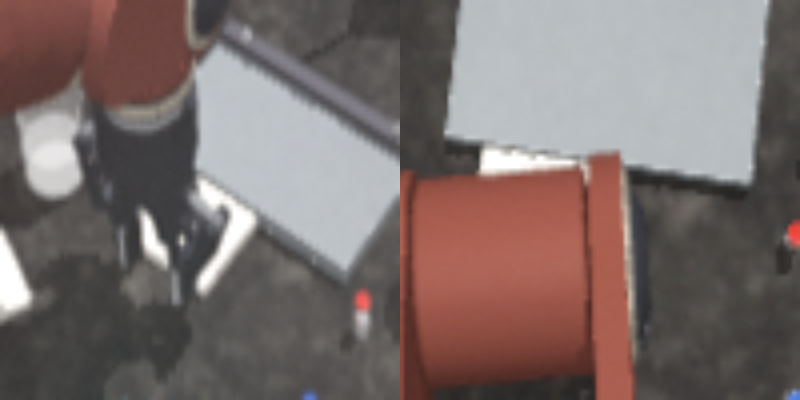

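The plate now lies parallel and snug against the stage front, around (230,220) in the left half and (530,160) in the right half. Next I'll move the fingertips up in an arc while pressing, to rotate the plate about its far edge.

```bash
python3 -m handwheel '[[[0.03,0,-0.5],[0,0,0]],[[0.02,0,-1],[0,0,0]],[[-0.03,0,-1.45],[0,0,0]],[[-0.1,0,-1.9],[0,0,0]],[[-0.22,0,-2.37],[0,0,0]]]'
python3 goto.py
python3 - <<'E'
from h import *
a=ctrl.get_image('scene');b=ctrl.get_image('top')
i=cv2.resize(a[140:220,190:290],None,fx=4,fy=5);j=cv2.resize(b[140:220,195:295],None,fx=4,fy=5)
cv2.imwrite('pics/i.png',np.hstack([i,j]))
E
```

```text
t: 13.02
tool_pos: [0.5136, 0.103, -0.0]
tool_rot: [-0.226, -3.133, 0.0]
contact_force: [-4.4, 0.2, 0.8]
opening: 0.0428
grip_force: 2.5
t 13.025 stage mm -79.4859453140617 20.381762689832215 -0.042427192652794155 F [-4.362  0.174  0.772] open 0.042817097196856196
```

View pics/i.png

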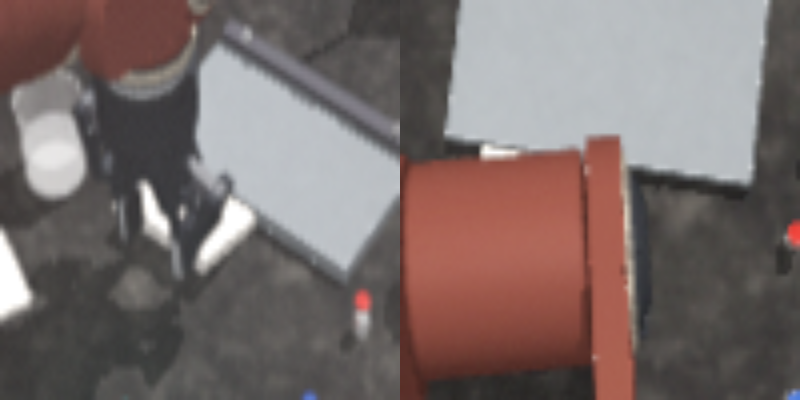

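The plate's near corner has risen from (200,295) to (200,270) in the left half, so it is pivoting with its near edge up. I'll continue the arc.

```bash
python3 -m handwheel '[[[-0.19,0,-0.55],[0,0,0]],[[-0.43,0,-1.08],[0,0,0]],[[-0.72,0,-1.57],[0,0,0]],[[-1.05,0,-2.04],[0,0,0]],[[-1.42,0,-2.46],[0,0,0]]]'
python3 goto.py
python3 - <<'E'
from h import *
ctrl.get_image('scene')
for q in ("plate_mid","plate_edge_a"):
  for d in ctrl.landmark_of('scene',q)[:5]: print(q,d)
E
```

```text
t: 13.75
tool_pos: [0.5293, 0.1009, 0.0251]
tool_rot: [0.226, 3.131, 0.0]
contact_force: [-0.0, -0.9, 0.3]
opening: 0.0425
grip_force: 0.0
t 13.75 stage mm -63.67165130111035 20.569605286833678 25.123074386079317 F [-0.04  -0.886  0.331] open 0.04253888333824574
plate_mid {'position': [144.8, 201.0], 'score': 0.76}
plate_mid {'position': [187.9, 196.6], 'score': 0.7}
plate_mid {'position': [235.2, 186.9], 'score': 0.67}
plate_mid {'position': [217.4, 237.4], 'score': 0.67}
plate_edge_a {'position': [209.1, 241.1], 'score': 0.97}
plate_edge_a {'position': [243.1, 176.9], 'score': 0.9}
plate_edge_a {'position': [138.9, 195.3], 'score': 0.8}
plate_edge_a {'position': [229.0, 228.8], 'score': 0.79}
plate_edge_a {'position': [192.0, 195.4], 'score': 0.67}
```

```bash
cat > tilt.py <<'E'
from h import *
F=np.array([.5894,.0715]);yaw=np.radians(-8.2)
X=np.array([np.cos(yaw),np.sin(yaw)]);Y=np.array([-X[1],X[0]])
W=lambda x,y,z:np.r_[F+x/1e3*X+y/1e3*Y,z/1e3]
def model(n,th,sy=21):
    c,s=np.cos(th),np.sin(th);L=[]
    for y in (sy-45,sy+45):
        for u in (0,72):
            for v in (0,10): L.append(proj(n,W(-10*s-u*c+v*s,y,u*s+v*c)))
    return cv2.convexHull(np.array(L,np.float32))
if __name__=="__main__":
    im=ctrl.get_image('scene').astype(int)
    m=((im.min(2)>170)).astype(np.uint8);m[:, :200]=0;m[:160]=0;m[225:]=0;m[:,262:]=0
    # allowed stage pixels not white
    for g in range(0,100,5):
        k=np.zeros(m.shape,np.uint8);cv2.fillConvexPoly(k,np.round(model('scene',np.radians(g))).astype(np.int32),1)
        print(g,"in",int((m&k).sum()),"out",int((m&(1-k)).sum()),"area",int(k.sum()))
    ys,xs=np.nonzero(m);print(xs.min(),xs.max(),ys.min(),ys.max())
    for r in range(175,205,2): print(r,''.join('#' if v else '.' for v in m[r,200:262]))
E
python3 tilt.py
```

```text
0 in 425 out 517 area 600
5 in 410 out 532 area 568
10 in 396 out 546 area 550
15 in 363 out 579 area 517
20 in 333 out 609 area 493
25 in 280 out 662 area 431
30 in 251 out 691 area 402
35 in 198 out 744 area 350
40 in 155 out 787 area 304
45 in 130 out 812 area 276
50 in 89 out 853 area 217
55 in 56 out 886 area 162
60 in 50 out 892 area 176
65 in 63 out 879 area 238
70 in 71 out 871 area 282
75 in 86 out 856 area 330
80 in 100 out 842 area 367
85 in 113 out 829 area 414
90 in 134 out 808 area 449
95 in 170 out 772 area 496
200 261 160 199
175 ##########...................######..............#############
177 ########...................########.............##############
179 .......................#..#########..........#....############
181 .....................##############........#######....########
183 ...................#################.....############....#####
185 ..................##################....#############........#
187 ..................#################################...........
189 ......................############################............
191 .........................#######################..............
193 .............................#################................
195 ................................############..................
197 ....................................######....................
199 .......................................#......................
201 ..............................................................
203 ..............................................................
```

The force dropped to zero and the mask shows the plate flat again: it slipped, most likely because the tips were too high on the edge. I'll go back and retry with the tips lower, stepping by force.

```bash
python3 -m handwheel '[[[2,0,0],[0,0,0]],[[4.5,0,0],[0,0,0]],[[4.5,0,3],[0,0,0]],[[4.5,0,5.1],[0,0,0]],[[4.5,0,5.1],[0,0,0]]]'
python3 goto.py -84 20 -27
python3 - <<'E'
from tilt import *
im=ctrl.get_image('scene').astype(int)
m=((im.min(2)>170)).astype(np.uint8);m[:, :200]=0
print([np.round(W and proj('scene',W(-x,-24,10)),1).tolist() for x in (72,80,90)])
for r in range(187,207,2): print(r,''.join('#' if v else '.' for v in m[r,200:262]))
E
```

```text
t: 14.58
tool_pos: [0.4834, 0.1074, -0.0272]
tool_rot: [-0.226, -3.133, 0.0]
contact_force: [0.4, 0.0, 0.3]
opening: 0.0428
grip_force: 0.0
t 14.575 stage mm -110.01046817525283 20.46737543702539 -27.174494366139793 F [0.434 0.018 0.313] open 0.042751752852418445
shift cm [-2.601 -0.045 -0.018] turn [-0.    -0.    -0.001]
[[242.1, 197.8], [240.5, 199.5], [238.6, 201.6]]
187 ..................................#################...........
189 ..........................................########............
191 .........................................#######..............
193 .........................................#####................
195 ........................................####..................
197 .......................................###....................
199 .......................................#......................
201 ..............................................................
203 ..............................................................
205 ..............................................................
```

```bash
python3 -m handwheel '[[[-0.7,0,0],[0,0,0]],[[-1.4,0,0],[0,0,0]],[[-2,0,0],[0,0,0]],[[-2.4,0,0],[0,0,0]],[[-2.6,0,0],[0,0,0]]]' | sed -n 2,4p
python3 -m handwheel '[[[-0.15,0,0],[0,0,0]],[[-0.3,0,0],[0,0,0]],[[-0.3,0,0],[0,0,0]]]'| sed -n 2,4p
python3 goto.py
```

```text
tool_pos: [0.5092, 0.1037, -0.0268]
tool_rot: [-0.226, -3.133, 0.0]
contact_force: [-1.9, -0.0, 1.3]
tool_pos: [0.51, 0.1036, -0.0272]
tool_rot: [-0.225, -3.129, 0.0]
contact_force: [-5.2, 0.4, 4.6]
t 15.625 stage mm -83.1442451519475 20.40861731588345 -27.2260275973681 F [-5.215  0.42   4.597] open 0.04282191327815904
```

```bash
python3 -m handwheel '[[[-0.1,0,0],[0,0,0]],[[-0.09,0,-0.63],[0,0,0]],[[-0.12,0,-1.26],[0,0,0]]]' | sed -n 2,4p
python3 -m handwheel '[[[-0.1,0,-0.61],[0,0,0]],[[-0.25,0,-1.21],[0,0,0]]]'| sed -n 2,4p
```

```text
tool_pos: [0.5102, 0.1034, -0.0157]
tool_rot: [-0.225, -3.127, 0.0]
contact_force: [-5.2, 0.5, -0.4]
tool_pos: [0.5123, 0.1031, -0.0036]
tool_rot: [-0.225, -3.126, 0.0]
contact_force: [-7.3, 1.2, 0.5]
```

```bash
python3 -m handwheel '[[[-0.2,0,-0.54],[0,0,0]],[[-0.2,0,-0.54],[0,0,0]]]' | sed -n 2,4p
```

```text
tool_pos: [0.5141, 0.1029, 0.0021]
tool_rot: [-0.225, -3.125, 0.0]
contact_force: [-9.1, 1.5, 2.9]
```

```bash
python3 -m handwheel '[[[-0.24,0,-0.54],[0,0,0]],[[-0.24,0,-0.54],[0,0,0]]]' | sed -n 2,4p
python3 -m handwheel '[[[-0.28,0,-0.52],[0,0,0]],[[-0.28,0,-0.52],[0,0,0]]]' | sed -n 2,4p
```

```text
tool_pos: [0.5162, 0.1026, 0.0075]
tool_rot: [-0.225, -3.124, 0.0]
contact_force: [-9.3, 0.3, 4.2]
tool_pos: [0.5201, 0.102, 0.0133]
tool_rot: [-0.225, -3.127, 0.001]
contact_force: [-7.5, 1.3, 5.2]
```

```bash
python3 -m handwheel '[[[-0.36,0,-0.48],[0,0,0]],[[-0.36,0,-0.48],[0,0,0]]]' | sed -n 2,4p
python3 -m handwheel '[[[-0.4,0,-0.44],[0,0,0]],[[-0.4,0,-0.44],[0,0,0]]]' | sed -n 2,4p
```

```text
tool_pos: [0.5237, 0.1015, 0.0185]
tool_rot: [-0.225, -3.127, 0.001]
contact_force: [-9.9, -0.3, 5.1]
tool_pos: [0.5279, 0.1009, 0.0233]
tool_rot: [-0.225, -3.127, 0.001]
contact_force: [-10.0, 1.1, 7.2]
```

```bash
python3 -m handwheel '[[[-0.4,0,-0.4],[0,0,0]],[[-0.4,0,-0.4],[0,0,0]]]' | sed -n 2,4p
python3 -m handwheel '[[[-0.45,0,-0.36],[0,0,0]],[[-0.45,0,-0.36],[0,0,0]]]' | sed -n 2,4p
```

```text
tool_pos: [0.5327, 0.1003, 0.0278]
tool_rot: [-0.225, -3.129, 0.0]
contact_force: [-9.6, 1.2, 9.5]
tool_pos: [0.5382, 0.0996, 0.032]
tool_rot: [-0.225, -3.131, 0.0]
contact_force: [-7.6, 0.7, 9.7]
```

```bash
python3 -m handwheel '[[[-0.5,0,-0.32],[0,0,0]],[[-0.5,0,-0.32],[0,0,0]]]' | sed -n 2,4p
python3 -m handwheel '[[[-0.54,0,-0.28],[0,0,0]],[[-0.54,0,-0.28],[0,0,0]]]' | sed -n 2,4p
```

```text
tool_pos: [0.5441, 0.0988, 0.0356]
tool_rot: [0.225, 3.133, -0.0]
contact_force: [-5.3, 0.3, 8.8]
tool_pos: [0.5502, 0.098, 0.0386]
tool_rot: [0.225, 3.131, 0.0]
contact_force: [-2.6, 0.4, 6.9]
```

```bash
python3 -m handwheel '[[[-0.57,0,-0.19],[0,0,0]],[[-0.57,0,-0.19],[0,0,0]]]' | sed -n 2,4p
python3 -m handwheel '[[[-0.6,0,-0.14],[0,0,0]],[[-0.6,0,-0.14],[0,0,0]]]' | sed -n 2,4p
```

```text
tool_pos: [0.5564, 0.0971, 0.0407]
tool_rot: [0.225, 3.13, 0.0]
contact_force: [-2.9, 0.7, 8.1]
tool_pos: [0.5627, 0.0962, 0.0422]
tool_rot: [0.225, 3.129, 0.0]
contact_force: [-1.2, 0.4, 8.7]
```

```bash
python3 -m handwheel '[[[-0.6,0,-0.12],[0,0,0]],[[-0.6,0,-0.12],[0,0,0]]]' | sed -n 2,4p
python3 -m handwheel '[[[-0.62,0,-0.05],[0,0,0]],[[-0.62,0,-0.05],[0,0,0]]]' | sed -n 2,4p
python3 -m handwheel '[[[-0.62,0,0],[0,0,0]],[[-0.62,0,0],[0,0,0]]]' | sed -n 2,4p
python3 goto.py
```

```text
tool_pos: [0.5684, 0.0954, 0.043]
tool_rot: [0.225, 3.13, 0.0]
contact_force: [0.2, 0.1, 7.2]
tool_pos: [0.5745, 0.0945, 0.0434]
tool_rot: [0.225, 3.13, 0.001]
contact_force: [0.9, -0.5, 7.2]
tool_pos: [0.5808, 0.0936, 0.0439]
tool_rot: [0.225, 3.129, 0.0]
contact_force: [-0.5, -0.1, 8.5]
t 19.75 stage mm -11.6408381012082 20.68360603592962 43.8730292936831 F [-0.536 -0.059  8.525] open 0.042373083806194645
```

```bash
python3 -m handwheel '[[[-0.3,0,-0.05],[0,0,0]],[[-0.5,0,-0.07],[0,0,0]]]' | sed -n 2,4p
python3 -m handwheel '[[[-0.3,0,-0.02],[0,0,0]],[[-0.5,0,-0.02],[0,0,0]]]' | sed -n 2,4p
python3 -m handwheel '[[[-0.3,0,0],[0,0,0]],[[-0.5,0,0],[0,0,0]]]' | sed -n 2,4p
```

```text
tool_pos: [0.5851, 0.093, 0.044]
tool_rot: [0.225, 3.131, 0.001]
contact_force: [-1.0, 0.2, 6.3]
tool_pos: [0.5897, 0.0923, 0.0435]
tool_rot: [0.225, 3.131, 0.0]
contact_force: [0.3, 1.1, 5.3]
tool_pos: [0.594, 0.0915, 0.0427]
tool_rot: [0.226, 3.133, 0.0]
contact_force: [0.3, 0.3, 3.9]
```

```bash
python3 -m handwheel '[[[-0.3,0,0.02],[0,0,0]],[[-0.6,0,0.05],[0,0,0]]]' | sed -n 2,4p
python3 -m handwheel '[[[-0.4,0,0.07],[0,0,0]],[[-0.8,0,0.15],[0,0,0]]]' | sed -n 2,4p
python3 -m handwheel '[[[-0.5,0,0],[0,0,0]],[[-1,0,0],[0,0,0]],[[-1,0,0],[0,0,0]]]' | sed -n 2,4p
python3 - <<'E'
from h import *
a=ctrl.get_image('scene');b=ctrl.get_image('top')
i=cv2.resize(a[130:220,190:290],None,fx=4,fy=5);j=cv2.resize(b[125:215,195:295],None,fx=4,fy=5)
cv2.imwrite('pics/j.png',np.hstack([i,j]))
m=b.min(2)>200
for r in range(125,200,3): print(r,''.join('#' if v else '.' for v in m[r,195:295]))
m=a.min(2)>200
for r in range(140,205,3): print(r,''.join('#' if v else '.' for v in m[r,190:290]))
E
```

```text
tool_pos: [0.5991, 0.0906, 0.0412]
tool_rot: [-0.226, -3.132, 0.0]
contact_force: [0.6, 0.3, -0.2]
tool_pos: [0.6073, 0.0894, 0.0399]
tool_rot: [-0.226, -3.132, 0.0]
contact_force: [0.5, 0.2, -0.0]
tool_pos: [0.618, 0.0879, 0.0408]
tool_rot: [0.226, 3.133, -0.0]
contact_force: [-0.3, 0.6, -0.2]
125 ....................................................................................................
128 ....................................................................................................
131 ....................................................................................................
134 ....................................................................................................
137 ....................................................................................................
140 ...........................................................................................#........
143 ....................................................................................................
146 .................................................................
[... 3430 characters left out ...]
......................................................................
188 #...................................................................................................
191 ....................................................................................................
194 ....................................................................................................
197 ....................................................................................................
200 ....................................................................................................
203 ..........................................................................................##........
```

```bash
python3 -m handwheel '[[[2,0,-0.5],[0,0,0]],[[4.5,0,-0.5],[0,0,0]],[[7.5,0,0],[0,0,0]],[[8.5,0,0],[0,0,0]],[[8.5,0,0],[0,0,0]]]' | sed -n 1,4p
python3 goto.py -45 20 -8
python3 - <<'E'
from h import *
a=ctrl.get_image('scene');b=ctrl.get_image('top')
i=cv2.resize(a[130:220,190:290],None,fx=4,fy=5);j=cv2.resize(b[125:215,195:295],None,fx=4,fy=5)
cv2.imwrite('pics/k.png',np.hstack([i,j]))
E
```

```text
t: 22.1
tool_pos: [0.5334, 0.1003, 0.0409]
tool_rot: [0.225, 3.133, 0.0]
contact_force: [-0.7, -0.0, 0.2]
t 22.1 stage mm -59.48963779147979 20.540174247819227 40.939759232915655 F [-0.69  -0.039  0.166] open 0.04263738111724978
shift cm [-1.445 -0.054  4.895] turn [ 0.     0.001 -0.   ]
```

View pics/k.png

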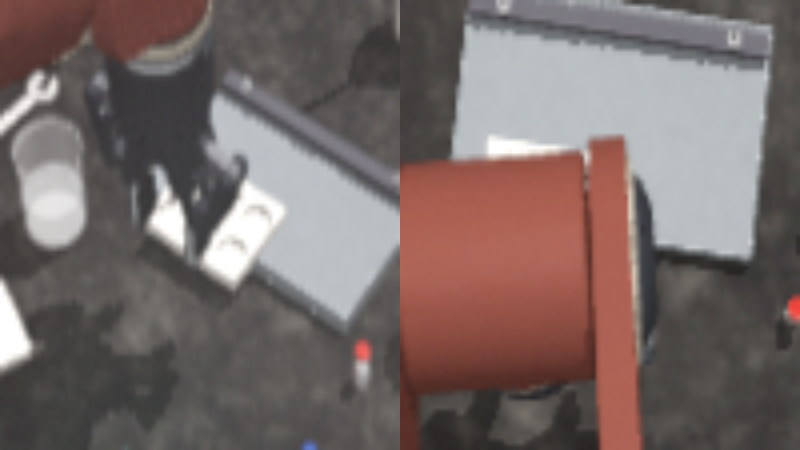

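The plate is on the stage with its wells up (wells at (260,210) and (230,245) in the left half), parallel and overhanging the front. I'll measure the overhang before lowering behind it.

Run:
```python
from tilt import *
for px in ((249.5,187.5),(261.5,172),(229,176)):
    w=unproj('scene',px,.016)[:2]-F;print(px,w@X*1e3,w@Y*1e3)
b=cv2.imread('pics/k.png')
```

```text
(249.5, 187.5) -28.843627184194677 -21.338853612530094
(261.5, 172) 46.50353515583425 -14.89240576551358
(229, 176) -28.466666273034978 61.51314027733052
```

```bash
python3 -m handwheel '[[[0,0,2.5],[0,0,0]],[[0,0,5],[0,0,0]],[[0,0,5],[0,0,0]],[[-0.6,0,5],[0,0,0]],[[-1.2,0,5],[0,0,0]]]' | sed -n 2,4p
python3 -m handwheel '[[[-0.5,0,0],[0,0,0]],[[-1,0,0],[0,0,0]],[[-1.5,0,0],[0,0,0]],[[-2,0,0],[0,0,0]],[[-2.5,0,0],[0,0,0]]]' | sed -n 2,4p
python3 -m handwheel '[[[-0.5,0,0],[0,0,0]],[[-1,0,0],[0,0,0]],[[-1.5,0,0],[0,0,0]],[[-2,0,0],[0,0,0]],[[-2.5,0,0],[0,0,0]]]' | sed -n 2,4p
python3 goto.py 21 20 -9
```

```text
tool_pos: [0.5472, 0.0985, -0.0077]
tool_rot: [0.226, 3.131, 0.001]
contact_force: [-0.2, 1.1, 0.2]
tool_pos: [0.5702, 0.0949, -0.0094]
tool_rot: [-0.226, -3.133, -0.0]
contact_force: [-1.9, 0.2, 1.2]
tool_pos: [0.5951, 0.0913, -0.0094]
tool_rot: [-0.226, -3.133, 0.0]
contact_force: [-0.6, 0.6, -0.1]
t 24.075 stage mm 2.798639613544712 20.381744499466105 -9.357664220751495 F [-0.551  0.559 -0.069] open 0.04291291498435775
shift cm [-1.82  -0.037 -0.036] turn [-0.    -0.    -0.001]
```

```bash
python3 -m handwheel '[[[-0.5,0,0],[0,0,0]],[[-1,0,0],[0,0,0]],[[-1.3,0,0],[0,0,0]],[[-1.5,0,0],[0,0,0]]]' | sed -n 2,4p
python3 -m handwheel '[[[-0.1,0,0],[0,0,0]],[[-0.2,0,0],[0,0,0]]]' | sed -n 2,4p
python3 -m handwheel '[[[-0.1,0,0],[0,0,0]],[[-0.2,0,0],[0,0,0]]]' | sed -n 2,4p
python3 goto.py
```

```text
tool_pos: [0.6097, 0.0891, -0.0093]
tool_rot: [-0.226, -3.133, 0.0]
contact_force: [-0.6, 0.1, 1.5]
tool_pos: [0.6115, 0.0889, -0.0094]
tool_rot: [-0.226, -3.133, 0.0]
contact_force: [-0.3, 0.1, -0.4]
tool_pos: [0.6131, 0.0887, -0.0094]
tool_rot: [-0.226, -3.132, -0.0]
contact_force: [-4.2, 0.2, 2.8]
t 25.075 stage mm 20.9700686935176 20.382676634867085 -9.42167278049985 F [-4.155  0.204  2.819] open 0.04282539163165142
```

```bash
python3 -m handwheel '[[[-0.1,0,0],[0,0,0]],[[-0.2,0,0],[0,0,0]],[[-0.2,0,0],[0,0,0]]]' | sed -n 2,4p
python3 -m handwheel '[[[0.5,0,0],[0,0,0]],[[3,0,0],[0,0,0]],[[4,0,-3],[0,0,0]],[[6,0,-8],[0,0,0]],[[10,0,-12],[0,0,0]]]' | sed -n 2,4p
python3 -m handwheel '[[[3,3,0],[0,0,0]],[[6,8,0],[0,0,0]],[[6,14,0],[0,0,0]],[[6,20,0],[0,0,0]],[[6,25,0],[0,0,0]]]' | sed -n 1,4p
python3 - <<'E'
from meas import *
from tilt import F,X,Y
im=ctrl.get_image('top').astype(int);cv2.imwrite('pics/z.png',im)
x0,y0=200,110
r=im[y0:185,x0:290]; m=cv2.morphologyEx((r.min(2)>185).astype(np.uint8),cv2.MORPH_CLOSE,np.ones((5,5)))
q=rect(m,.026,(x0,y0));print(q);w=np.array(q[:2])/1e3-F;print(w@X*1e3,w@Y*1e3)
for k in range(0,75,3): print(''.join('#' if v else '.' for v in m[k]))
E
```

```text
tool_pos: [0.613, 0.0887, -0.0096]
tool_rot: [-0.225, -3.127, 0.0]
contact_force: [-9.8, 1.5, 6.7]
tool_pos: [0.5178, 0.1025, 0.1133]
tool_rot: [0.226, 3.129, 0.001]
contact_force: [0.2, -1.0, 0.9]
t: 26.7
tool_pos: [0.4934, 0.3611, 0.111]
tool_rot: [0.224, 3.132, 0.002]
contact_force: [0.5, -0.4, 0.2]
(660.5925903320312, 90.9282455444336, 92.84740447998047, 71.9064712524414, 81.64505004882812)
67.69370378162868 29.383738894911463
..........................................................................................
..........................................................................................
..........................................................................................
..........................................................................................
..........................................................................................
..........................................................................................
..........................................................................................
....................########
[... 1027 characters left out ...]
....................................
..........................................................................................
..........................................................................................
..........................................................................................
..........................................................................................
..........................................................................................
..........................................................................................[ WARN:0@1.106] global loadsave.cpp:1063 imwrite_ Unsupported depth image for selected encoder is fallbacked to CV_8U.
```

```bash
python3 -c "
from station import ctrl
print(ctrl.finish_job())"
```

```text
the job is handed in; nothing more can be done
None
```

The plate is flipped wells up on the stage and flush against the stop rail: plate_mid is at x ≈ 68 mm and y ≈ 29 mm in the stage frame, parallel within about 0.01 rad. The first tip-up slipped flat and the second worked. The arm was withdrawn before I handed the job in at about 27 s. I did not re-measure the beaker, vials, jar, spanner and marker at the end, and the hand-in returned no verdict.

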